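Divert two tape rolls into the empty gift box

TASK

The gift box under one lip of the filling chute already has its rolls; the other box is empty. Swing the chute's diverter flap fully over so that everything will slide into the empty box, tip the roll that stands on its edge over so that it lies flat on the level tray (on edge it would roll away), then lift the tray by its bar so that both rolls slide down into the empty box, and let the tray back down to level. Leave the full box and its rolls as they are.

Things in the scene. Friction and masses are not known exactly. Their poses are not given: they have to be found in the camera images.
- chute: steel Y-chute on a frame with base plate, fixed. Origin on the table; x across the lanes, y the way rolls travel (robot's left, turned up to 0.2 rad), z up. Its floor starts at y -0.030, z 0.194, falls at 28 degrees to two lips at y 0.203, z 0.070, centred at x -0.057 and +0.057. Walls 30 mm high; upper channel 88 mm wide, each lane 74 mm. Sizes in m where no unit is given
- flap (a joint): diverter flap, blade 108 x 25 x 5 mm, hinged at the crotch of the Y square to the sloping floor, free tip up the slope. 0 = middle; positive = tip to the chute's +x wall, rolls go to the lip at x -0.057; negative = tip to the -x wall, rolls go to the lip at x +0.057. Range -0.41 to 0.41 rad, where the tip meets the wall. Stays where left; moves with under 2 N at the knob
- flap_knob (a point): centre of the black ball knob, 20 mm across, on an 8 mm stem standing square on the flap 80 mm from its pivot; the knob is 72 mm above the sloping floor, its whole swing is about 64 mm across the chute
- flap_pivot (a point): pivot of the flap, on the sloping floor at the crotch of the Y; its frame's z is the pivot axis (tilted 28 degrees from vertical towards the chute's +y) when the flap is at 0
- tray (a joint): steel tray hinged at its outlet edge above the chute; 0 = level on its rests, grows to 0.75 rad as the bar end is lifted; falls back level when let go. Lifting takes about 3 N. Inside 84 mm wide, 165 mm long from the hinge; floor top at z 0.202 when level, walls 22 mm above the floor. Rolls start to slide at about 0.2 rad; 0.55 rad empties it
- tray_bar (a point): middle of the round lifting bar at the far end of the tray, 10 mm thick, 79 mm long, along the chute's x, 47 mm clear of the tray's end wall, nothing below it; at tray = 0 it lies 220 mm from the hinge axis towards the chute's -y and 22 mm above it; it turns with the tray about the hinge
- tray_hinge (a point): middle of the tray's hinge axis, which runs along the chute's x
- empty_box: open white gift box with a green lining, empty, 85 x 165 x 50 mm, walls 2 mm, 70 g, loose in a nest under one of the two lips; origin at the centre of its underside, long side along its y
- full_box: the same kind of box with two tape rolls in it, in the nest under the other lip; leave it alone
- roll_1: tape roll, a ring 60 mm across, 15 mm thick with a hole of about 45 mm, 30 g; lies flat on the tray near the hinge; origin at the centre of its underside, z its axis
- roll_2: tape roll, a ring 60 mm across, 15 mm thick with a hole of about 45 mm, 30 g; stands on its edge on the tray beside the -x wall, nearer the bar, its axis across the tray, its top about 60 mm above the tray floor; pushed near the top towards the chute's +x by about 25 mm it falls flat. Origin at the centre of one flat face, z its axis
- roll_1_mid (a point): centre of roll_1
- roll_2_mid (a point): centre of roll_2
- packed_roll_1: one of the two tape rolls already in the full box; leave it
- packed_roll_2: one of the two tape rolls already in the full box; leave it
Mind the look-alikes: they are no part of the job. What is shaped like the roll_1 but orange is not meant.

How it is judged:
By the outcome, as a careful person would: the job done as asked, in the order asked, and still so for the second after the job is handed in, with the robot touching nothing.
It also fails if it takes over 54 s, if anything falls off the work surface, if the arm or the gripper's body presses on something with over 40 N, if the wrist force passes 120 N, or if a joint passes its speed limit or range.

ROBOT

A 6-joint arm with a two-finger parallel gripper is mounted at the origin on a cart in front of the work surface, level with it; the furniture and walls round the work are solid. World frame = base frame: x ahead of the robot, y to its left, z up, the work surface at z = 0. Lengths are in m, angles in rad, forces in N, time in s.
With the tool pointing down it reaches from about 0.275 to 1 m from the base axis. Payload 8.4 kg.
Tool frame: the origin (TCP) lies midway between the tips of the shut fingers; the grasp point (between the pads) lies 19 mm behind it; z points along the fingers, y is the line along which they close (so a half turn about z gives the same grasp; the last joint's range is limited). The gripper opens to 85 mm and grips with 20 to 120 N. Pads are 22 mm wide; open, the fingers measure 114 mm over their backs; the gripper's body (76 mm by 85 mm) begins 54 mm behind the grasp point. The pads swing forward as they close: fully open they stand 13 mm farther back than shut.
Start: joints at [-1.174, 0.353, 1.633, -0, 1.155, -0.002], TCP at [0.243, -0.576, 0.231] pointing down, gripper open.
Joint ranges: [-2.63, 2.63], [-0.92, 2.1], [0.06, 2.66], [-1.3, 4.44], [0, 2.69], [-3.02, 3.02]. Speed limits (rad/s): [2.22, 2.22, 2.79, 3.14, 3.14, 3.14].

INTERFACE

Orientations are given as a unit quaternion [w, x, y, z].
In Python, from bench import ctrl, cams, hand_in gives the robot as it stands.
- The arm moves only by the shell command python3 -m jog 'ROWS' [FORCE]. ROWS is a JSON object of lists of equal length, an entry for each row: "travel": the shift along the tool's x, y, z in cm, a list of three; "rotation": the turn, a rotation vector about the tool's x, y, z in degrees, a list of three; "claw": the finger opening in cm, from 0 to 8.54. A call has 1 to 10 rows; each row shifts and turns the commanded pose from where the row before left it, along the tool's axes as they then stand; what a row does not reach is not made up. A row lasts 1/12 s, in which the tool goes at most 41.7 mm and 7.16 degrees, less where a joint would pass 70% of its speed; a pose out of reach is approached as far as the arm can. A call with a gripper value outside its range is refused whole. The fingers move at their own pace and stop on an object; FORCE is the grip in N (left out, the last holds). Time passes only in rows, so rows that do not move let the fingers close. It gives the time, the measured TCP pose, the force, the opening and the grip force at its end, in the units of the state.
- ctrl.sense(): the state, without advancing time (a new reading comes with each control period).
- cams.capture(name): name is "scene" or "top" or "wrist"; returns a dict with "frame" (420x560x3 uint8, red, green, blue), "mtx" (3x3 intrinsics, pixels), "k1" (the pictures are not rectified: a ray, as slopes to the right and down, at radius r is drawn at 1 + k1 r^2 times it, then the intrinsics apply), "extrinsics" (4x4, takes a point from world to camera coordinates). Camera axes: x right, y down, z forward; pixel columns grow to the right and rows downward; lengths in m; the calibration is good to about 2 mm. A picture is of the moment at which its call begins. There is no depth.
- hand_in(): hands the job in; it is judged then, once.
The state is a dict: "time_s": time; "joint_pos": joint angles; "qvel": joint speeds; "joint_efforts": joint torques, N m; "tcp_pos": TCP position; "tool_rot": TCP orientation; "contact_force": force on the tool from outside, world axes, zero at the start; "ft_torque": the same for the moment, N m; "finger_gap": opening from 0.0 (shut) to 1.0 (fully open); "grasp_force": force on a finger pad.
Only numpy, scipy, OpenCV 4.12 (cv2) and the standard library are available. Lean on these libraries where they do the work, as an engineer would, in place of code of your own. Each camera call takes 0.05 s, during which the arm holds its last target. There are 200 camera calls.

## Working session

There is one attempt and no reset: what is moved stays moved. The work goes in short steps, Python scripts to look and compute and a shell command to move; the robot and the scene stay as the last step left them, time stands still between calls to the robot, and variables do not carry over. Pictures are saved under pics/ and viewed, at most 10 in all, crops included, and the job is handed in when it is done.

```bash
mkdir -p pics; ls; python3 - <<'E'
from bench import ctrl,cams
import cv2,numpy as np
for n in ["scene","top"]:
    c=cams.capture(n); cv2.imwrite(f"pics/{n}0.png",cv2.resize(c["frame"][:,:,::-1],(784,588)) if n=="x" else c["frame"][:,:,::-1].copy())
    print(n,c["mtx"].round(1).tolist(),c["k1"],c["extrinsics"].round(4).tolist())
print(ctrl.sense())
E
```

```text
pics
scene [[457.8, 0.0, 271.9], [0.0, 457.8, 213.2], [0.0, 0.0, 1.0]] 0.030002049883828014 [[-0.8889, -0.4576, 0.0215, 0.4794], [-0.2447, 0.4346, -0.8667, 0.1845], [0.3873, -0.7757, -0.4983, 1.2153], [0.0, 0.0, 0.0, 1.0]]
top [[498.0, 0.0, 274.5], [0.0, 498.0, 204.8], [0.0, 0.0, 1.0]] 0.041929583226927594 [[-0.0277, -0.9996, -0.0095, 0.14], [-0.9929, 0.0286, -0.1156, 0.4703], [0.1158, 0.0062, -0.9933, 1.2446], [0.0, 0.0, 0.0, 1.0]]
{'time_s': 0.1, 'joint_pos': array([-1.17437812e+00,  3.53591742e-01,  1.63407870e+00,  5.15968814e-07,
        1.15518186e+00, -2.38610478e-03]), 'qvel': array([ 0.00081242, -0.00069105, -0.00311225, -0.00223662,  0.00076707,
        0.00067019]), 'joint_efforts': array([ 8.11826449e-04, -6.06355047e+01, -3.42820501e+01,  6.28446799e-06,
        3.78088400e-03,  6.83422599e-06]), 'tcp_pos': array([ 0.24253881, -0.57555056,  0.23062062]), 'tool_rot': array([-6.17686736e-04,  9.80185002e-01,  1.98083226e-01, -1.23052960e-04]), 'contact_force': array([ 0.55731042,  0.06038389, -0.06277663]), 'ft_torque': array([-0.04981315,  0.00539393,  0.00803598]), 'grasp_force': 0.0, 'finger_gap': 0.9997497138351111}
```

View pics/scene0.png

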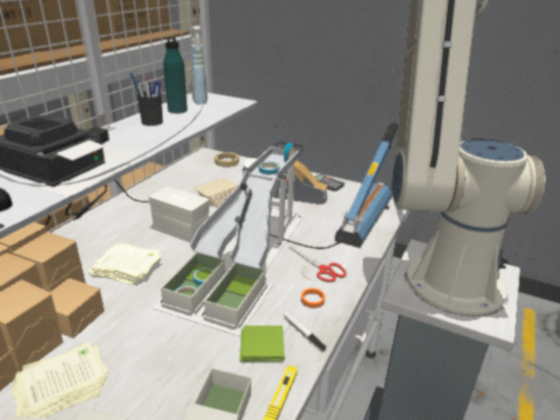

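View pics/top0.png

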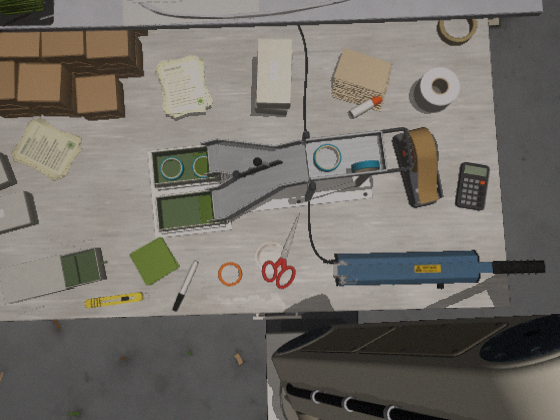

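The top view shows the chute at (140–410, 130–230). The full box is at (182,167), on the chute's +x lane. The empty box is at (187,211), on the -x lane, so the flap has to go positive. The knob is near (257,161), roll_1 at (327,157), and roll_2 on edge at (365,165). The orange ring at (230,273) is a decoy, and I'm enlarging the rest to confirm.

```bash
python3 - <<'E'
import cv2
im=cv2.imread("pics/top0.png")[115:240,140:450]
cv2.imwrite("pics/crop1.png",cv2.resize(im,None,fx=2.58,fy=2.58,interpolation=cv2.INTER_CUBIC))
im=cv2.imread("pics/scene0.png")[130:330,150:350]
cv2.imwrite("pics/crop2.png",cv2.resize(im,None,fx=3,fy=3,interpolation=cv2.INTER_CUBIC))
E
```

```text
(no output)
```

View pics/crop1.png

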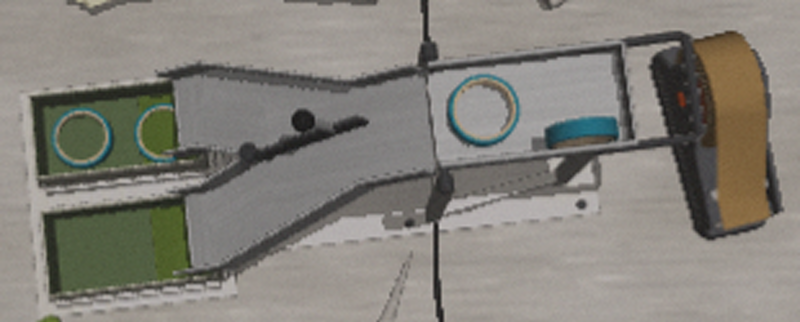

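View pics/crop2.png

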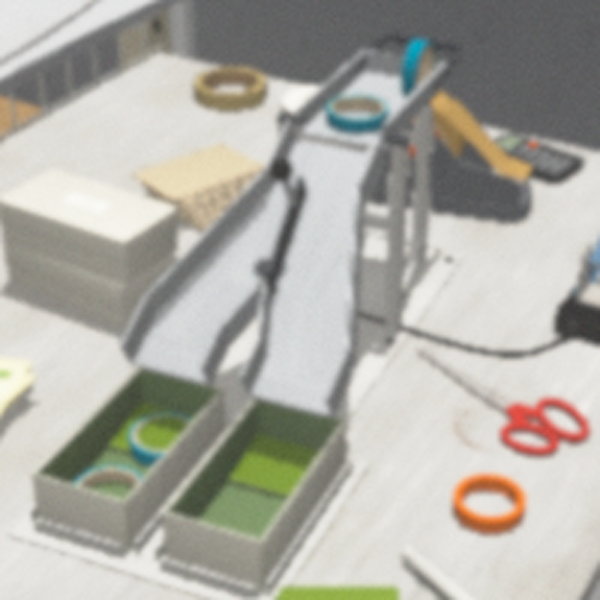

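Confirmed: roll_1 is the flat teal ring, crop (483,110). roll_2 is the teal roll on edge, crop (582,132), against the -x wall. The knob is at crop (303,120) and the bar at crop (692,90). Both boxes are as expected, and the orange ring is not on the tray. Next I'm working out positions.

```bash
cat > h.py <<'E'
import numpy as np,cv2
from bench import ctrl,cams
def ray(c,p):
    d=np.array([c["k1"],0,0,0,0.])
    u=cv2.undistortPoints(np.array([[p]],float),c["mtx"],d)[0,0]
    E=c["extrinsics"];R,t=E[:3,:3],E[:3,3]
    return -R.T@t,R.T@np.array([u[0],u[1],1])
def onz(c,p,z):
    o,d=ray(c,p);return o+d*(z-o[2])/d[2]
def tri(c1,p1,c2,p2):
    o,d=ray(c1,p1);q,e=ray(c2,p2)
    s=np.linalg.lstsq(np.c_[d,-e],q-o,rcond=None)[0]
    a,b=o+s[0]*d,q+s[1]*e
    return (a+b)/2,np.linalg.norm(a-b)
E
python3 - <<'E'
from h import *
t=cams.capture("top");s=cams.capture("scene")
T=lambda x,y:(140+(x+.5)/2.58-.5,115+(y+.5)/2.58-.5)
S=lambda x,y:(150+(x+.5)/3-.5,130+(y+.5)/3-.5)
for n,c,off in(("top",t,(300,140,400,175)),("scene",s,(240,130,310,180))):
    h=cv2.cvtColor(c["frame"],cv2.COLOR_RGB2HSV);m=cv2.inRange(h,(88,110,60),(105,255,255))
    x0,y0,x1,y1=off;_,_,st,ce=cv2.connectedComponentsWithStats(m[y0:y1,x0:x1])
    for a,b in zip(st[1:],ce[1:]):
        if a[4]>8:print(n,a[:4]+[x0,y0,0,0],b+[x0,y0],a[4])
P=lambda n,v:print(n,np.round(v,4))
P("barL+",onz(t,T(686,37),.222));P("barL-",onz(t,T(694,138),.222))
P("hinge+",onz(t,T(428,70),.2));P("hinge-",onz(t,T(437,166),.2))
P("lip+",onz(t,T(163,75),.097));P("lip-",onz(t,T(187,272),.097))
P("tray end+",onz(t,T(622,44),.224));P("tray end-",onz(t,T(630,138),.224))
print("knob",tri(t,T(303,120),s,S(283,170)))
print("pivot",tri(t,T(247,152),s,S(268,268)))
P("roll1",onz(t,T(483,109),.217))
P("roll2top",onz(t,T(583,125),.262))
E
```

```text
top [314 146  27  25] [326.71428571 160.48051948] 77
top [353 161  26   9] [365.5030303 164.5030303] 165
scene [284 143   9  17] [287.01315789 149.60526316] 76
scene [260 168  17   5] [267.72093023 170.76744186] 43
barL+ [ 0.61   -0.1658  0.222 ]
barL- [ 0.523  -0.1676  0.222 ]
hinge+ [0.5938 0.0522 0.2   ]
hinge- [0.5093 0.0474 0.2   ]
lip+ [0.6216 0.2976 0.097 ]
lip- [0.4332 0.2774 0.097 ]
tray end+ [ 0.6052 -0.1111  0.224 ]
tray end- [ 0.5243 -0.1138  0.224 ]
knob (array([0.54668932, 0.15995151, 0.22010812]), np.float64(0.0045471406032222))
pivot (array([0.53206062, 0.21327549, 0.15313509]), np.float64(0.006145261982183397))
roll1 [0.5544 0.0077 0.217 ]
roll2top [ 0.5291 -0.0681  0.262 ]
```

```bash
python3 -m jog '{"travel":[[0,0,-3],[0,0,-3],[0,0,-3],[0,0,-3],[1.4,-3,0],[1.4,-3,0],[1.4,-3,0],[1.4,-3,0],[1.4,-3,0],[1.4,-3,0]],"rotation":[[0,0,4.5],[0,0,4.5],[0,0,4.5],[0,0,4.3],[0,0,0],[0,0,0],[0,0,0],[0,0,0],[0,0,0],[0,0,0]],"claw":[0,0,0,0,0,0,0,0,0,0]}' 20
python3 -m jog '{"travel":[[1.4,-3,0],[1.4,-3,0],[1.4,-3,0],[1.4,-3,0],[1.4,-3,0],[1.4,-3,0],[1.4,-3,0],[1.4,-3,0],[1.4,-3,0],[1.4,-3,0]],"rotation":[[0,0,0],[0,0,0],[0,0,0],[0,0,0],[0,0,0],[0,0,0],[0,0,0],[0,0,0],[0,0,0],[0,0,0]],"claw":[0,0,0,0,0,0,0,0,0,0]}'
```

```text
time_s: 1.03
tcp_pos: [0.3107, -0.3877, 0.3511]
tool_rot: [-0.0, 0.999, 0.044, -0.0]
contact_force: [1.1, 0.8, -0.5]
finger_gap: 0.002
grasp_force: 0.0
time_s: 1.87
tcp_pos: [0.4237, -0.0765, 0.3514]
tool_rot: [0.0, 0.999, 0.044, 0.0]
contact_force: [0.8, -1.4, -0.6]
finger_gap: 0.0
grasp_force: 0.0
```

```bash
python3 -m jog '{"travel":[[1.5,-3.2,0],[1.5,-3.2,0],[1.5,-3.2,0],[1.5,-3.2,0],[1.5,-3.2,0],[1.5,-3.2,0],[1.5,-3.2,0],[0,0,2.5],[0,0,2.5],[0,0,0]],"rotation":[[0,0,0],[0,0,0],[0,0,0],[0,0,0],[0,0,0],[0,0,0],[0,0,0],[0,0,0],[0,0,0],[0,0,0]],"claw":[0,0,0,0,0,0,0,0,0,0]}'
python3 - <<'E'
from h import *
for n in("top","wrist","scene"):
    c=cams.capture(n); cv2.imwrite(f"pics/{n}1.png",c["frame"][:,:,::-1])
a=cv2.imread("pics/wrist1.png")[:,80:480];b=cv2.imread("pics/scene1.png")[130:330,160:350]
cv2.imwrite("pics/m1.png",np.hstack([a,cv2.resize(b,(399,420))]))
E
```

```text
time_s: 2.7
tcp_pos: [0.506, 0.1543, 0.2967]
tool_rot: [0.001, 0.999, 0.045, -0.004]
contact_force: [-1.1, -1.2, -0.9]
finger_gap: -0.003
grasp_force: 0.0
```

View pics/m1.png

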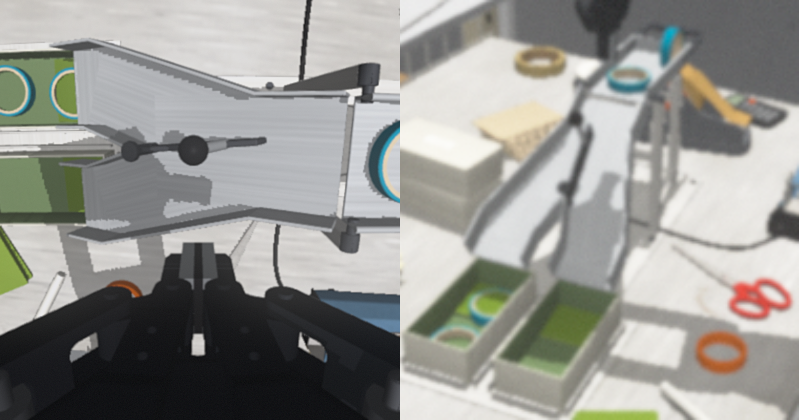

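The wrist view shows the knob at (272,150) full frame, the shut fingertips at (278,248) on its -x side, and the chute nearly square to the tool. I'm refining the knob and chute axis from this nearer view.

```bash
python3 - <<'E'
from h import *
c=cams.capture("wrist");t=cams.capture("top")
P=lambda n,v:print(n,np.round(v,4))
P("knob",onz(c,(272.5,150),.219));P("knob tri",tri(c,(272.5,150),t,(257.4,161.5))[0])
P("tip blade",onz(c,(345,140),.19))
P("hinge+",onz(c,(428,96),.2));P("hinge-",onz(c,(425,222),.2))
P("roll1 side",onz(c,(449,168),.217))
P("lip+",onz(c,(143,47),.097)),P("lip-",onz(c,(166,238),.097))
print(ctrl.sense()["tcp_pos"])
E
```

```text
knob [0.5501 0.1599 0.219 ]
knob tri [0.5495 0.1603 0.2135]
tip blade [0.5592 0.1077 0.19  ]
hinge+ [0.5956 0.0557 0.2   ]
hinge- [0.5048 0.0404 0.2   ]
roll1 side [0.5491 0.0393 0.217 ]
lip+ [0.6255 0.2927 0.097 ]
lip- [0.433  0.2677 0.097 ]
[0.50927262 0.15411294 0.30301417]
```

```bash
python3 -m jog '{"travel":[[0,-0.3,2.5],[0,-0.3,2.5],[0,0,2.4],[0,0,2],[0,0,0],[0.8,0,0],[0.8,0,0],[0.8,0,0],[0.7,0,0],[0,0,0]],"rotation":[[0,0,0],[0,0,0],[0,0,0],[0,0,0],[0,0,0],[0,0,0],[0,0,0],[0,0,0],[0,0,0],[0,0,0]],"claw":[0,0,0,0,0,0,0,0,0,0]}'
python3 -m jog '{"travel":[[0.5,0,0],[0.4,0,0],[0.3,0,0],[0,0,0]],"rotation":[[0,0,0],[0,0,0],[0,0,0],[0,0,0]],"claw":[0,0,0,0]}'
```

```text
time_s: 3.78
tcp_pos: [0.5412, 0.1633, 0.2085]
tool_rot: [-0.0, 0.999, 0.044, 0.001]
contact_force: [0.4, -0.2, 0.1]
finger_gap: -0.0
grasp_force: 0.0
time_s: 4.12
tcp_pos: [0.5498, 0.164, 0.2071]
tool_rot: [0.0, 0.999, 0.044, -0.002]
contact_force: [-4.3, 0.4, 2.4]
finger_gap: 0.003
grasp_force: 2.4
```

```bash
python3 -m jog '{"travel":[[0.2,0,0],[0.2,0,0],[0,0,0]],"rotation":[[0,0,0],[0,0,0],[0,0,0]],"claw":[0,0,0]}'
```

```text
time_s: 4.37
tcp_pos: [0.5503, 0.164, 0.2068]
tool_rot: [0.0, 0.999, 0.044, -0.005]
contact_force: [-19.3, 0.1, 13.2]
finger_gap: -0.0
grasp_force: 9.6
```

```bash
python3 -m jog '{"travel":[[-1,0,0],[-1.5,0,0],[-0.8,0,0],[0,0,-3],[0,0,-3],[0,0,-3],[0,0,-3],[0,0,0],[0,0,0]],"rotation":[[0,0,0],[0,0,0],[0,0,0],[0,0,0],[0,0,0],[0,0,0],[0,0,0],[0,0,0],[0,0,0]],"claw":[0,0,0,0,0,0,0,0,0]}'
python3 - <<'E'
from h import *
c=cams.capture("wrist");cv2.imwrite("pics/wrist2.png",c["frame"][:,:,::-1])
E
python3 -m jog '{"travel":[[-0.8,3.2,0],[-0.8,3.2,0],[-0.8,3.2,0],[-0.8,3.2,0],[-0.8,3.2,0],[-0.8,3.2,0],[-0.8,3.1,0],[0,0,0],[0,0,0]],"rotation":[[0,0,0],[0,0,0],[0,0,0],[0,0,0],[0,0,0],[0,0,0],[0,0,0],[0,0,0],[0,0,0]],"claw":[0,0,0,0,0,0,0,0,0]}'
python3 - <<'E'
from h import *
c=cams.capture("wrist");cv2.imwrite("pics/wrist3.png",c["frame"][:,:,::-1])
a=cv2.imread("pics/wrist2.png")[:,80:480]
cv2.imwrite("pics/m2.png",np.hstack([a,c["frame"][:,80:480,::-1]]))
E
```

```text
time_s: 5.12
tcp_pos: [0.5229, 0.1617, 0.3292]
tool_rot: [-0.0, 0.999, 0.044, 0.002]
contact_force: [-0.1, -0.5, -0.5]
finger_gap: 0.003
grasp_force: 0.0
time_s: 5.92
tcp_pos: [0.4848, -0.0668, 0.3258]
tool_rot: [-0.0, 0.999, 0.043, -0.001]
contact_force: [-0.3, -0.6, -0.9]
finger_gap: 0.004
grasp_force: 0.0
```

View pics/m2.png

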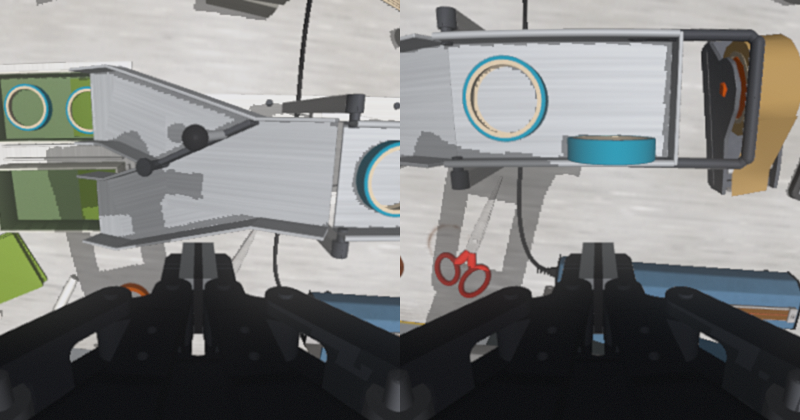

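Left view: the flap tip is against the +x wall, so the diverter is fully over. Right view: roll_2's top edge is at (292,139) full frame, the bar is at column 434, rows 40–160, and the fingers are at (278,245).

```bash
python3 - <<'E'
from h import *
c=cams.capture("wrist")
P=lambda n,v:print(n,np.round(v,4))
P("roll2 top outer edge",onz(c,(292,143),.260));P("inner",onz(c,(292,136),.26))
P("bar+",onz(c,(434,38),.223));P("bar-",onz(c,(433,160),.223))
P("hinge+",onz(c,(126,40),.2));P("hinge-",onz(c,(136,160),.2))
P("endwall",onz(c,(361,100),.224))
P("roll1",onz(c,(185,98),.217))
print(ctrl.sense()["tcp_pos"])
E
```

```text
roll2 top outer edge [ 0.5334 -0.0714  0.26  ]
inner [ 0.5376 -0.071   0.26  ]
bar+ [ 0.61   -0.1623  0.223 ]
bar- [ 0.5278 -0.1766  0.223 ]
hinge+ [0.5943 0.0551 0.2   ]
hinge- [0.5051 0.0475 0.2   ]
endwall [ 0.5641 -0.1177  0.224 ]
roll1 [0.5551 0.0049 0.217 ]
[ 0.48535211 -0.06521088  0.32625552]
```

```bash
python3 -m jog '{"travel":[[0,0.2,2],[0,0.3,2],[0,0,2],[0,0,1.6],[0,0,0],[0.8,0,0],[0.8,0,0],[0.7,0,0],[0.4,0,0],[0.4,0,0]],"rotation":[[0,0,0],[0,0,0],[0,0,0],[0,0,0],[0,0,0],[0,0,0],[0,0,0],[0,0,0],[0,0,0],[0,0,0]],"claw":[0,0,0,0,0,0,0,0,0,0]}'
python3 -m jog '{"travel":[[0.4,0,0],[0.4,0,0],[0.4,0,0],[0.4,0,0],[0.4,0,0],[0.4,0,0],[0.4,0,0],[0,0,0],[0,0,0]],"rotation":[[0,0,0],[0,0,0],[0,0,0],[0,0,0],[0,0,0],[0,0,0],[0,0,0],[0,0,0],[0,0,0]],"claw":[0,0,0,0,0,0,0,0,0]}'
python3 - <<'E'
from h import *
c=cams.capture("wrist");t=cams.capture("scene")
cv2.imwrite("pics/m3.png",np.hstack([c["frame"][:,80:480,::-1],cv2.resize(t["frame"][130:230,210:305,::-1],(399,420))]))
E
```

```text
time_s: 6.85
tcp_pos: [0.5183, -0.0677, 0.252]
tool_rot: [0.0, 0.999, 0.044, 0.001]
contact_force: [-0.2, 0.3, 0.4]
finger_gap: 0.003
grasp_force: 0.0
time_s: 7.6
tcp_pos: [0.545, -0.0654, 0.2512]
tool_rot: [-0.0, 0.999, 0.044, -0.0]
contact_force: [-0.4, 0.1, -0.5]
finger_gap: -0.0
grasp_force: 0.0
```

View pics/m3.png

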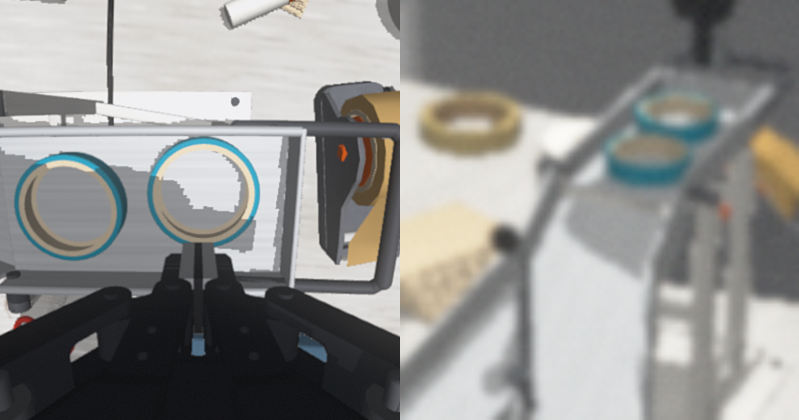

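roll_2 now lies flat, at (204,190) in the wrist view, beside roll_1 at (70,205). The bar is at about column 383. Next I'm rising and going over the bar with the fingers part open.

```bash
python3 -m jog '{"travel":[[0,0,-3],[0,0,-3],[0,0,-2.5],[0.3,2.6,0],[0.3,2.6,0],[0.3,2.6,0],[0.3,2.5,0],[0,0,0],[0,0,0]],"rotation":[[0,0,0],[0,0,0],[0,0,0],[0,0,0],[0,0,0],[0,0,0],[0,0,0],[0,0,0],[0,0,0]],"claw":[4,4,4,4,4,4,4,4,4]}'
python3 - <<'E'
from h import *
c=cams.capture("wrist");t=cams.capture("scene")
cv2.imwrite("pics/m4.png",np.hstack([c["frame"][:,80:480,::-1],cv2.resize(t["frame"][130:230,210:305,::-1],(399,420))]))
print(ctrl.sense()["tcp_pos"],ctrl.sense()["finger_gap"])
E
```

```text
time_s: 8.45
tcp_pos: [0.5657, -0.1678, 0.336]
tool_rot: [-0.0, 0.999, 0.043, -0.0]
contact_force: [-0.5, 0.4, 0.7]
finger_gap: 0.47
grasp_force: 0.0
[ 0.56557338 -0.16635821  0.33613061] 0.46662454694023386
```

View pics/m4.png

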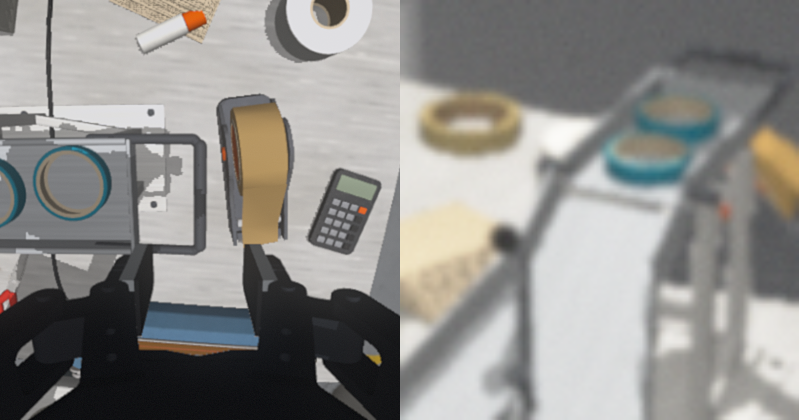

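The wrist view shows the bar at (278, rows 143–250), midway between the fingers. The dispenser is just beyond it, with its tape edge at (320,107), so I'm checking its height and the bar position.

```bash
python3 - <<'E'
from h import *
c=cams.capture("wrist");t=cams.capture("top")
T=lambda x,y:(140+(x+.5)/2.58-.5,115+(y+.5)/2.58-.5)
print("disp corner far",tri(c,(318,107),t,T(697,42)),tri(c,(360,103),t,T(742,32)),tri(c,(354,243),t,T(768,215)))
for z in(.05,.1,.15):print(z,onz(c,(318,107),z),onz(c,(328,240),z))
print("bar+",onz(c,(279,140),.223),"bar-",onz(c,(276,248),.223))
E
```

```text
disp corner far (array([ 0.63914371, -0.2065294 ,  0.09805759]), np.float64(0.005368507515356884)) (array([ 0.64906277, -0.2528127 ,  0.08813175]), np.float64(0.003504158096504794)) (array([ 0.47564651, -0.27618893,  0.06015652]), np.float64(0.0014429825715736692))
0.05 [ 0.64186961 -0.20967332  0.05      ] [ 0.47331154 -0.24287953  0.05      ]
0.1 [ 0.64061144 -0.20408783  0.1       ] [ 0.49171786 -0.2334201   0.1       ]
0.15 [ 0.63935327 -0.19850233  0.15      ] [ 0.51012419 -0.22396067  0.15      ]
bar+ [ 0.61147899 -0.16447263  0.223     ] bar- [ 0.52663767 -0.16966068  0.223     ]
```

```bash
python3 -m jog '{"travel":[[0.2,0,3],[0,0,3],[0,0,3],[0,0,2.5],[0,0,1.5],[0,0,0],[0,0,0]],"rotation":[[0,0,0],[0,0,0],[0,0,0],[0,0,0],[0,0,0],[0,0,0],[0,0,0]],"claw":[4,4,4,4,4,4,4]}'
python3 -m jog '{"travel":[[0,0,0],[0,0,0],[0,0,0],[0,0,0],[0,0,0],[0,0,0]],"rotation":[[0,0,0],[0,0,0],[0,0,0],[0,0,0],[0,0,0],[0,0,0]],"claw":[0.5,0.5,0.5,0.5,0.5,0.5]}' 30
```

```text
time_s: 9.23
tcp_pos: [0.5677, -0.1659, 0.2061]
tool_rot: [-0.0, 0.999, 0.045, -0.001]
contact_force: [-0.2, -0.5, -0.3]
finger_gap: 0.465
grasp_force: 0.0
time_s: 9.73
tcp_pos: [0.5691, -0.1688, 0.2082]
tool_rot: [0.002, 0.999, 0.044, 0.002]
contact_force: [0.9, -8.2, 0.3]
finger_gap: 0.103
grasp_force: 30.6
```

```bash
python3 -m jog '{"travel":[[0,0.1,-1.1],[0,-0.2,-1.1],[0,-0.25,-1.1],[0,-0.3,-1.05],[0,-0.35,-1.05],[0,-0.4,-1.05],[0,-0.45,-1],[0,-0.5,-1],[0,-0.55,-0.95],[0,-0.6,-0.95]],"rotation":[[0,0,0],[0,0,0],[0,0,0],[0,0,0],[0,0,0],[0,0,0],[0,0,0],[0,0,0],[0,0,0],[0,0,0]],"claw":[0.5,0.5,0.5,0.5,0.5,0.5,0.5,0.5,0.5,0.5]}'
python3 -m jog '{"travel":[[0,-0.65,-0.9],[0,-0.7,-0.85],[0,-0.75,-0.8],[0,0,0],[0,0,0],[0,0,0],[0,0,0],[0,0,0],[0,0,0],[0,0,0]],"rotation":[[0,0,0],[0,0,0],[0,0,0],[0,0,0],[0,0,0],[0,0,0],[0,0,0],[0,0,0],[0,0,0],[0,0,0]],"claw":[0.5,0.5,0.5,0.5,0.5,0.5,0.5,0.5,0.5,0.5]}'
python3 - <<'E'
from h import *
c=cams.capture("scene");t=cams.capture("top")
cv2.imwrite("pics/m5.png",np.hstack([cv2.resize(t["frame"][110:240,140:330,::-1],(500,342)),cv2.resize(c["frame"][130:330,150:325,::-1],(299,342))]))
E
```

```text
time_s: 10.57
tcp_pos: [0.5659, -0.1324, 0.3119]
tool_rot: [0.001, 0.999, 0.044, 0.002]
contact_force: [5.1, -3.9, -1.6]
finger_gap: 0.098
grasp_force: 29.3
time_s: 11.4
tcp_pos: [0.5642, -0.1129, 0.3374]
tool_rot: [0.002, 0.999, 0.044, 0.002]
contact_force: [4.7, -8.5, 5.4]
finger_gap: 0.1
grasp_force: 30.0
```

View pics/m5.png

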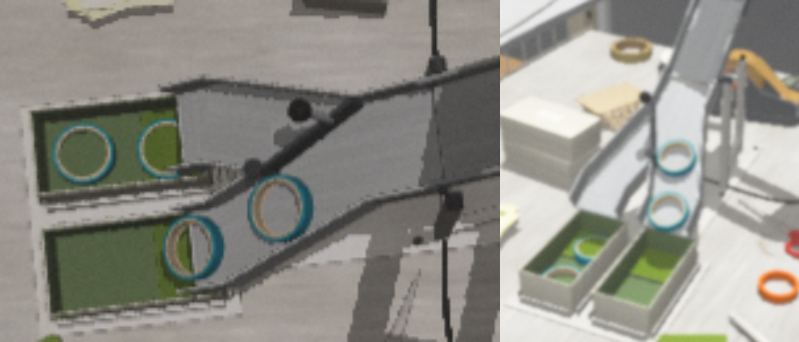

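Both rolls are sliding down the -x lane, at (193,246) and (280,207), towards the empty box. I'm letting them settle and then lowering the tray along the same arc.

```bash
python3 -m jog '{"travel":[[0,0,0],[0,0,0],[0,0,0],[0,0,0],[0,0,0],[0,0,0],[0,0,0],[0,0.75,0.8],[0,0.7,0.85],[0,0.65,0.9]],"rotation":[[0,0,0],[0,0,0],[0,0,0],[0,0,0],[0,0,0],[0,0,0],[0,0,0],[0,0,0],[0,0,0],[0,0,0]],"claw":[0.5,0.5,0.5,0.5,0.5,0.5,0.5,0.5,0.5,0.5]}'
python3 -m jog '{"travel":[[0,0.6,0.95],[0,0.55,0.95],[0,0.5,1],[0,0.45,1],[0,0.4,1.05],[0,0.35,1.05],[0,0.3,1.05],[0,0.25,1.1],[0,0.2,0.9],[0,0,0]],"rotation":[[0,0,0],[0,0,0],[0,0,0],[0,0,0],[0,0,0],[0,0,0],[0,0,0],[0,0,0],[0,0,0],[0,0,0]],"claw":[0.5,0.5,0.5,0.5,0.5,0.5,0.5,0.5,0.5,0.5]}'
python3 -m jog '{"travel":[[0,0,0.5],[0,0,0.5],[0,0,0],[0,0,0]],"rotation":[[0,0,0],[0,0,0],[0,0,0],[0,0,0]],"claw":[0.5,0.5,0.5,0.5]}'
```

```text
time_s: 12.33
tcp_pos: [0.5659, -0.1331, 0.311]
tool_rot: [0.001, 0.999, 0.044, 0.002]
contact_force: [5.4, -2.7, 0.9]
finger_gap: 0.097
grasp_force: 30.0
time_s: 13.17
tcp_pos: [0.5688, -0.1678, 0.2181]
tool_rot: [-0.0, 0.999, 0.044, 0.001]
contact_force: [6.9, -0.5, -0.7]
finger_gap: 0.101
grasp_force: 30.5
time_s: 13.5
tcp_pos: [0.5688, -0.1688, 0.2097]
tool_rot: [0.001, 0.999, 0.044, 0.001]
contact_force: [4.9, -5.3, -1.1]
finger_gap: 0.104
grasp_force: 30.7
```

```bash
python3 -m jog '{"travel":[[0,0,0.1],[0,0,0],[0,0,0],[0,0,0],[0,0,0],[0,0,-1],[0,0,-3],[0,0,-3],[0,0,-3],[0,0,-3]],"rotation":[[0,0,0],[0,0,0],[0,0,0],[0,0,0],[0,0,0],[0,0,0],[0,0,0],[0,0,0],[0,0,0],[0,0,0]],"claw":[4,4,4,4,4,4,4,4,4,4]}'
python3 -m jog '{"travel":[[-2,0,-1],[-2,0,0],[-2,0,0],[-2,0,0],[0,0,0],[0,0,0]],"rotation":[[0,0,0],[0,0,0],[0,0,0],[0,0,0],[0,0,0],[0,0,0]],"claw":[4,4,4,4,4,4]}'
python3 - <<'E'
from h import *
c=cams.capture("scene");t=cams.capture("top")
cv2.imwrite("pics/m6.png",np.hstack([cv2.resize(t["frame"][110:240,140:430,::-1],(500,224)),cv2.resize(c["frame"][130:330,150:345,::-1],(218,224))]))
E
```

```text
time_s: 14.33
tcp_pos: [0.5677, -0.1676, 0.3406]
tool_rot: [0.0, 0.999, 0.044, 0.0]
contact_force: [1.4, 0.1, -0.5]
finger_gap: 0.472
grasp_force: 0.0
time_s: 14.83
tcp_pos: [0.4879, -0.1749, 0.3494]
tool_rot: [0.0, 0.999, 0.044, 0.001]
contact_force: [-0.2, -0.4, -0.0]
finger_gap: 0.468
grasp_force: 0.0
```

View pics/m6.png

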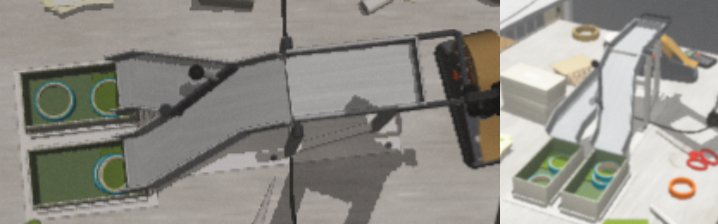

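Both boxes hold teal rings, the chute and tray are empty and the tray is level. My picture allowance is used up, so I'm checking by colour that both rolls are inside the box and at rest.

```bash
python3 - <<'E'
from h import *
for n in("scene","top"):
    c=cams.capture(n);m=cv2.inRange(cv2.cvtColor(c["frame"],cv2.COLOR_RGB2HSV),(86,90,50),(105,255,255))
    _,_,st,ce=cv2.connectedComponentsWithStats(cv2.dilate(m,np.ones((2,2))))
    for a,b in zip(st[1:],ce[1:]):
        if a[4]>15 and 140<b[0]<420 and 120<b[1]<330:print(n,a,b.round(1),onz(c,b,.03).round(3))
    x,y,w,h=(188,258,85,65) if n=="scene" else (188,190,42,40)
    if n=="scene":
        for r in m[265:310,225:262]:print("".join(".#"[v>0] for v in r))
    else:
        for r in m[195:228,185:225]:print("".join(".#"[v>0] for v in r))
E
```

```text
scene [375 141  15  23 186] [382.1 151.8] [ 0.398 -0.732  0.03 ]
scene [349 177  27  41 350] [362.4 195.2] [ 0.35 -0.31  0.03]
scene [359 187  32  48 466] [375.7 208.8] [ 0.282 -0.239  0.03 ]
scene [194 279   9   7  42] [197.7 282. ] [0.568 0.352 0.03 ]
scene [232 284  19  16 162] [240.4 292.1] [0.455 0.334 0.03 ]Traceback (most recent call last):
  File "<stdin>", line 9, in <module>
  File "<stdin>", line 9, in <genexpr>
TypeError: string indices must be integers, not 'numpy.bool'
```

```bash
python3 - <<'E'
from h import *
for n in("scene","top"):
    c=cams.capture(n);m=cv2.inRange(cv2.cvtColor(c["frame"],cv2.COLOR_RGB2HSV),(86,60,50),(108,255,255))
    r=(slice(265,312),slice(220,262)) if n=="scene" else (slice(195,228),slice(180,228))
    for q in m[r]:print("".join(".#"[int(v>0)] for v in q))
    print("teal on tray/chute:",int((m[140:180,300:400] if n=="top" else m[140:255,225:300]).sum()//255))
E
```

```text
..........................................
..........................................
..........................................
..........................................
..........................................
..........................................
..........................................
..........................................
..........................................
..........................................
..........................................
..........................................
..........................................
..........................................
..........................................
..........................................
..........................................
..........................................
..............##..........................
..............###.........................
...............###........................
...............####.......................
................######........#...........
................###############...........
.................#############............
............##.....######
[... 1881 characters left out ...]
.......##.#..............................
...............#.#..............................
...............####.............................
................####.............#..............
.................###............................
.................####...........................
...................####.........................
......................####.######...............
.........................######.................
................................................
................................................
................................................
................................................
................................................
teal on tray/chute: 0
```

The scene view shows two separate teal bands, so both rolls are stacked in the box. The tray and chute have no teal left.

```bash
python3 -c "
from bench import hand_in
print(hand_in())"
```

```text
the job is handed in; nothing more can be done
None
```

I've handed the job in: the flap is fully over, roll_2 was tipped flat, both rolls are stacked in the formerly empty box, the tray is back down level, and the full box was not touched.

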